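# Fetch a locked-up reagent bottle

## Task

Get the reagent bottle out of the locked bench safe: slide the yellow safety catch fully aside, press the red release button it was covering so that the drawer springs right out, and take out the bottle and stand it upright in the shallow glass dish, setting it down gently and letting go. Then push the drawer shut until it latches and slide the yellow catch fully back over the button. Leave the large white-capped bottle and the blue-lidded cup where they stand.

Things in the scene. Friction and masses are not known exactly. Their poses are not given: they have to be found in the camera images.
- safe: White metal box fixed to the table, 160 x 124 x 112 mm (x, y, z) without its controls; origin at the centre of its underside, z up. The blue-fronted drawer springs out along its -x axis, roughly towards the robot's left. On its grey top two guide rails run along x, inner edges 54 mm apart, tops 22 mm above the grey top.
- catch (a joint): Yellow safety catch: a plate 56 (along the safe's x) x 58 x 4 mm with an upright grip tab in its middle, between the rails over the button. 0 = home over the button, 0.065 m = fully aside; it grows along the safe's -x axis (towards the drawer side). The button is clear from 0.044 on. It resists with about 1.5 N and stays where it is left.
- catch_tab (a point): Centre of the yellow catch's grip tab, 12 mm thick along the safe's x, 40 mm wide along its y, 30 mm high (15 mm above and below this point); its foot stands on the catch plate. Moves with the catch. The axes are those of the safe.
- button (a joint): Red round release button in the safe's top. 0 = up, 0.008 m = fully down; pressed straight down it takes about 2.4 N to start and 5.6 N fully down, and springs back when let go. At about 6 mm it frees the drawer.
- button_top (a point): Middle of the top face of the red button (32 mm across, 13 mm above the grey top of the safe, 35 mm from the safe's middle along its +x). Covered by the yellow catch at the start; moves down with the button. The axes are those of the safe.
- drawer (a joint): Sprung drawer. 0 = shut (latched, it rests within 2 mm of 0), 0.105 m = fully out. Once freed it comes out by itself in about a second and stays out. Pushing it shut takes 3 to 6 N, and up to about 12 N over the last 20 mm, where the latch (which also dips the red button) is passed; push it to its stop at about -0.004, where the latch snaps up behind it, then let go.
- drawer_front (a point): Point in the middle of the outside of the drawer's blue front, 45 mm above the table; the front is 120 mm wide along the safe's y, 8 mm thick, its top edge 66 mm above the table. Moves with the drawer. The axes are those of the safe; the front looks along -x.
- reagent: The reagent bottle; origin at the centre of its underside, z up. It stands in a pocket of the drawer, underside 11 mm above the table; the pocket walls reach 36 mm above the table, 4 mm from the bottle; the inside of the drawer's front is 28 mm from the bottle's axis. With the drawer fully out its axis is 78 mm in front of the safe's box.
- reagent_mid (a point): Centre (41 mm above its underside) of the loose reagent bottle with a white cap and a green band, 0.13 to 0.27 kg: round, body 38 mm across up to 66 mm, cap 26 mm across from there to 82 mm.
- dish: Shallow loose round glass dish, 138 mm across and 18 mm high, its rim about 9 mm thick, flat floor 3 mm above the table; origin at the centre of its underside. It stands to the robot's left.
- big_bottle: Bystander: large loose bottle with a white cap and a blue band, 52 mm across, 106 mm high; origin at the centre of its underside.
- sample_cup: Bystander: loose sample cup with a blue lid, 60 mm across, 56 mm high; origin at the centre of its underside.

How it is judged:
On the way, in this order (a step that is already met when the one before it is completed fails the run):
1. the yellow catch is slid aside, clear of the button (value of joint catch above 0.046 m), for 0.2 s.
2. the red button is pressed down (value of joint button above 0.005 m).
3. the drawer has sprung out (value of joint drawer above 0.09 m), for 0.2 s.
4. the bottle stands upright in the glass dish, let go (horizontal distance between reagent and dish below 0.04 m and z of reagent in the frame of dish below 0.007 m and angle between reagent's own z axis and vertical below 0.08 rad and contact force between reagent and the fingers below 0.05 N and linear speed of reagent below 0.03 m/s), for 0.2 s.
5. the drawer is shut and latched (value of joint drawer below 0.004 m), for 0.2 s.
6. the yellow catch is back over the button (value of joint catch below 0.01 m), for 0.2 s.
At the end, for the whole second after the job is handed in: The reagent bottle stands upright (within 0.08 rad), released and at rest on the floor of the glass dish, within 40 mm of its centre; the drawer is shut and latched (under 4 mm out), the button is up, and the yellow catch covers the button (within 10 mm of home) (all of step 4 and value of joint drawer below 0.004 m and value of joint button below 0.002 m and value of joint catch below 0.01 m); the robot touches nothing.
It fails at once if the large bottle is shifted more than 30 mm or tipped (distance of big_bottle from where it was at the start of the episode above 0.03 m or angle between big_bottle's own z axis and vertical above 0.4 rad).
It fails at once if the sample cup is shifted more than 30 mm or tipped (distance of sample_cup from where it was at the start of the episode above 0.03 m or angle between sample_cup's own z axis and vertical above 0.4 rad).
It fails at once if the reagent bottle is tipped over (angle between reagent's own z axis and vertical above 0.6 rad).
It fails at once if the reagent bottle is dropped (falls faster than 0.6 m/s, unheld) (linear speed of reagent above 0.6 m/s and contact force between reagent and the fingers below 0.05 N).
It also fails if it takes over 72 s, if anything falls off the work surface, if the arm or the gripper's body presses on something with over 40 N, if the wrist force passes 120 N, or if a joint passes its speed limit or range.

## Robot

A 7-joint arm with a two-finger parallel gripper is mounted at the origin on the work surface; the furniture and walls round the work are solid. World frame = base frame: x ahead of the robot, y to its left, z up, the work surface at z = 0. Lengths are in m, angles in rad, forces in N, time in s.
With the tool pointing down it reaches from about 0.35 to 0.775 m from the base axis. Payload 3.1 kg.
Tool frame: the origin (TCP) lies at the centre of the arm's flange, where the gripper is bolted on; the fingertips stand 173 mm ahead of it and the grasp point (between the pads) lies 155 mm ahead of it; z points along the fingers, y is the line along which they close (so a half turn about z gives the same grasp; the last joint's range is limited). The gripper opens to 85 mm and grips with 20 to 120 N. Pads are 22 mm wide; open, the fingers measure 114 mm over their backs; the gripper's body (76 mm by 85 mm) begins 54 mm behind the grasp point. The pads swing forward as they close: fully open they stand 13 mm farther back than shut.
Start: joints at [-1.337, 0.311, 0.014, 1.512, -0.004, 1.319, -0.027], TCP at [0.15, 0.529, 0.405] pointing down, gripper open.
Joint ranges: [-2.7, 2.7], [-0.3, 1.91], [-1.27, 1.3], [0.12, 2.57], [-1.44, 4.58], [0.2, 2.03], [-3.05, 3.05]. Speed limits (rad/s): [2.79, 2.79, 3.14, 3.14, 3.14, 3.14, 3.14].

## Interface

Orientations are given as a 3x3 rotation matrix whose columns are the frame's x, y, z axes.
In Python, from cell import * gives the robot as it stands.
- The arm moves only by the tool step_arm, never from a script. Its argument "targets" is a list of rows, each a list of 7 numbers: the turn, a rotation vector about the tool's x, y, z scaled (see below), then the shift along the tool's x, y, z scaled (see below), then the closure, from -1 (fully open) to 1 (shut). In form: [[rx, ry, rz, tx, ty, tz, claw], ...]. A call has 1 to 10 rows; each row is the pose to reach, as a shift and turn from the pose commanded when the call began, along the tool's axes at that moment; what a row does not reach only later rows make up. The controller multiplies each number of a shift by 1000 mm and each number of a turn by 90 degrees. A row lasts 1/12 s, in which the tool goes at most 41.7 mm and 7.16 degrees, less where a joint would pass 70% of its speed; a pose out of reach is approached as far as the arm can. A call with a number of a shift or a turn outside -1 to 1 is refused whole. A call with a gripper value outside its range is refused whole. The fingers move at their own pace and stop on an object; the grip force is fixed at half the most. Time passes only in rows, so rows that repeat a pose let the fingers close. It gives the time, the measured TCP pose, the force, the opening and the grip force at its end, in the units of the state.
- get_state(): the state, without advancing time (a new reading comes with each control period).
- snapshot(name): name is "side" or "top"; returns a dict with "img" (480x640x3 uint8, red, green, blue), "range_z" (480x640 float32, m along the optical axis (not along the pixel's ray), 0 where there is no reading), "fov_y" (degrees; the focal length in pixels is half the picture's height over the tangent of half this angle, whatever the lens; pixels are square), "cx", "cy" (the principal point, pixels), "D" ([k1, k2, p1, p2, k3] as OpenCV has them; the pictures are not rectified), "R" (3x3) and "t" (3): a world point X has camera coordinates R X + t. Camera axes: x right, y down, z forward; pixel columns grow to the right and rows downward; lengths in m; the calibration is good to about 2 mm. A picture is of the moment at which its call begins.
- finish_job(): hands the job in; it is judged then, once.
The state is a dict: "clock": time; "q": joint angles; "qd": joint speeds; "tau": joint torques, N m; "eef_pos": TCP position; "ee_rot": TCP orientation; "force": force on the tool from outside, world axes, zero at the start; "ft_torque": the same for the moment, N m; "finger_gap": finger opening in m; "finger_force": force on a finger pad.
Only numpy, scipy, OpenCV 4.12 (cv2) and the standard library are available. Lean on these libraries where they do the work, as an engineer would, in place of code of your own. Each camera call takes 0.05 s, during which the arm holds its last target. There are 200 camera calls.

## Working session

There is one attempt and no reset: what is moved stays moved. The work goes in short steps, Python scripts to look and compute and a tool call to move; the robot and the scene stay as the last step left them, time stands still between calls to the robot, and variables do not carry over. Pictures are saved under pics/ and viewed, at most 11 in all, crops included, and the job is handed in when it is done.

Besides the shell and the picture viewer there is one more tool, called as name(argument=value, ...) on one line, values as JSON. step_arm: Moves the arm, as the interface text tells. Shifts and turns lie within -1 to 1; 1 stands for 1000 mm of shift or 90 degrees of turn. Its arguments: {"type":"object","properties":{"targets":{"type":"array","items":{"type":"array","items":{"type":"number"}}}},"required":["targets"]}

```bash
mkdir -p pics; ls; cat > h.py <<'E'
from cell import *
import numpy as np, cv2, pickle
def snap(n,f):
    s=snapshot(n); cv2.imwrite(f'pics/{f}.png',s['img'][:,:,::-1]); pickle.dump(s,open(f'pics/{f}.pkl','wb')); return s
def load(f): return pickle.load(open(f'pics/{f}.pkl','rb'))
def K(s):
    f=240/np.tan(np.radians(s['fov_y'])/2); return np.array([[f,0,s['cx']],[0,f,s['cy']],[0,0,1.]])
def ray(s,px):
    p=cv2.undistortPoints(np.array(px,float).reshape(-1,1,2),K(s),np.array(s['D'])).reshape(-1,2)
    d=np.c_[p,np.ones(len(p))]; R=np.array(s['R']); return -R.T@np.array(s['t']), d@R
def onz(s,px,z):
    c,d=ray(s,px); return c+d*((z-c[2])/d[:,2])[:,None]
def bydepth(s,px):
    c,d=ray(s,px); return np.array([c+d[i]*s['range_z'][int(round(p[1])),int(round(p[0]))] for i,p in enumerate(px)])
def cloud(s):
    u,v=np.meshgrid(np.arange(640),np.arange(480)); px=np.c_[u.ravel(),v.ravel()]
    c,d=ray(s,px); return (c+d*s['range_z'].ravel()[:,None]).reshape(480,640,3)
E
python3 - <<'E'
from h import *
np.set_printoptions(precision=4,suppress=True)
for n in('side','top'):
    s=snap(n,n+'0'); print(n,s['fov_y'],s['D'],-np.array(s['R']).T@s['t'])
st=get_state();print(st)
E
```

```text
pics
side 53.985116369726185 [0.0148 0.     0.     0.     0.    ] [0.373  0.902  0.5874]
top 42.11169256906435 [-0.005  0.     0.     0.     0.   ] [0.238  0.1236 1.4497]
{'clock': 0.1, 'q': array([-1.3367,  0.3117,  0.014 ,  1.5129, -0.0044,  1.3192, -0.0272]), 'qd': array([ 0.0012, -0.0015, -0.0002, -0.0033,  0.0018, -0.0018, -0.0001]), 'tau': array([  0.0008, -38.0852,   0.1468, -23.1245,   0.0124,   0.008 ,
         0.    ]), 'eef_pos': array([0.1497, 0.529 , 0.4037]), 'ee_rot': array([[-0.9622,  0.2722, -0.0005],
       [ 0.2722,  0.9622, -0.0021],
       [-0.0001, -0.0021, -1.    ]]), 'force': array([ 0.2838, -0.2107, -0.0347]), 'ft_torque': array([-0.0023,  0.006 , -0.0328]), 'finger_force': 0.0, 'finger_gap': 0.0855427631121366}
```

View pics/top0.png

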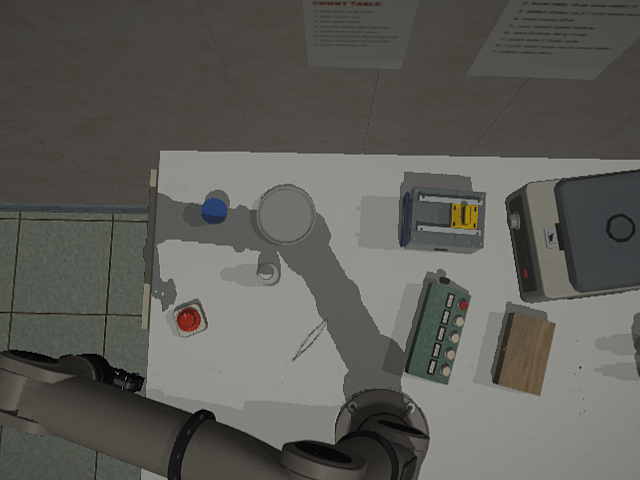

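View pics/side0.png

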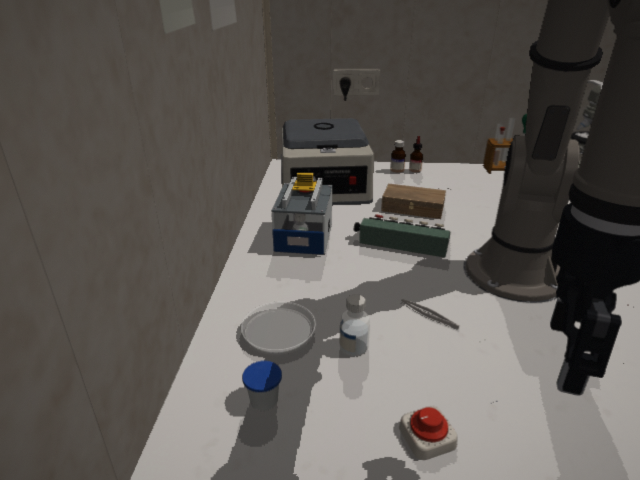

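```bash
python3 - <<'E'
from h import *
np.set_printoptions(precision=4,suppress=True)
s=load('top0')
c=s['img'][160:290,190:510,::-1]; cv2.imwrite('pics/c0.png',cv2.resize(c,None,fx=2.5,fy=2.5,interpolation=cv2.INTER_CUBIC))
for n in('top0','side0'):
    s=load(n);P=cloud(s);im=s['img'].astype(int); r,g,b=im[...,0],im[...,1],im[...,2]
    for nm,m in(('yellow',(r>120)&(g>90)&(b<60)),('blue',(b>90)&(r<60)&(g<90)),('dkblue',(b>r+40)&(b>g+25))):
        k,l,stt,cen=cv2.connectedComponentsWithStats(m.astype(np.uint8))
        for i in range(1,k):
            if stt[i,4]>25: q=P[l==i]; print(n,nm,stt[i],np.median(q,0),q.min(0),q.max(0))
# grey top plane of safe & rails from top depth
s=load('top0');P=cloud(s)
h=P[...,2]; m=(h>0.1)&(h<0.15)&(P[...,0]>.3); m[:, :395]=0; m[:,490:]=0;m[:170]=0;m[255:]=0
q=P[m]; print(len(q),np.histogram(q[:,2],bins=np.arange(.1,.152,.004)))
q2=q[(q[:,2]>.105)&(q[:,2]<.119)][:,:2].astype(np.float32); print('safe top',cv2.minAreaRect(q2*1000),q2.mean(0))
q2=q[(q[:,2]>.128)&(q[:,2]<.139)][:,:2].astype(np.float32); print('rails',cv2.minAreaRect(q2*1000))
# blobs by height
m=((h>.012)&(h<.13)).astype(np.uint8); m[:,400:]=0; m[:165]=0; m[340:]=0
k,l,stt,cen=cv2.connectedComponentsWithStats(m)
for i in range(1,k):
    if stt[i,4]>60: q=P[l==i]; print(stt[i],q.min(0),q.max(0),(q.min(0)+q.max(0))/2, cv2.minEnclosingCircle((q[:,:2]*1000).astype(np.float32)))
E
```

```text
top0 yellow [451 204  27  25 444] [ 0.4786 -0.1629  0.1314] [ 0.238  -0.1937  0.1225] [0.5078 0.1236 1.4497]
top0 blue [201 198  26  19 369] [0.5015 0.3873 0.0562] [ 0.238   0.1236 -0.001 ] [0.5312 0.4212 1.4497]
top0 dkblue [201 198  26  19 369] [0.5015 0.3875 0.0562] [ 0.238   0.1236 -0.0022] [0.5289 0.4212 1.4497]
side0 yellow [297 173  16   2  28] [ 0.4776 -0.1625  0.1606] [ 0.4613 -0.1689  0.1591] [ 0.4985 -0.1565  0.1617]
side0 yellow [293 182  23   8  77] [ 0.4748 -0.1478  0.1313] [ 0.4553 -0.1804  0.1296] [ 0.5066 -0.1325  0.1333]
side0 blue [243 361  30  29 600] [0.5016 0.3902 0.0564] [0.373  0.36   0.0536] [0.5241 0.902  0.5874]
side0 dkblue [243 361  38  30 868] [0.4961 0.3913 0.0564] [0.373  0.36   0.0531] [0.5241 0.902  0.5874]
4018 (array([  28,  220, 1111, 1188,  240,   29,  114,  406,  499,  153,   18,
          7]), array([0.1  , 0.104, 0.108, 0.112, 0.116, 0.12 , 0.124, 0.128, 0.132,
       0.136, 0.14 , 0.144, 0.148]))
safe top ((481.7762756347656, -134.24810791015625), (160.8976287841797, 125.49026489257812), 86.68339538574219) [ 0.4796 -0.1247]
rails ((481.7137451171875, -134.17123413085938), (135.66983032226562, 77.62924194335938), 86.50265502929688)
[257 187  59  58 396] [0.4264 0.1578 0.012 ] [0.5632 0.294  0.0274] [0.4948 0.2259 0.0197] ((495.39410400390625, 226.64776611328125), 69.5267562866211)
[201 198  26  26 543] [0.4659 0.3583 0.0121] [0.525  0.4177 0.0643] [0.4954 0.388  0.0382] ((495.6924133300781, 387.3890075683594), 30.442119598388672)
[256 262  25  25 472] [0.3286 0.2338 0.0135] [0.3804 0.2856 0.1134] [0.3545 0.2597 0.0634] ((354.4869384765625, 259.96368408203125), 26.173097610473633)
[173 303  34  35 825] [0.2097 0.4003 0.0121] [0.2872 0.4767 0.0526] [0.2485 0.4385 0.0324] ((248.3272247314453, 438.0953369140625), 40.660587310791016)
```

View pics/c0.png

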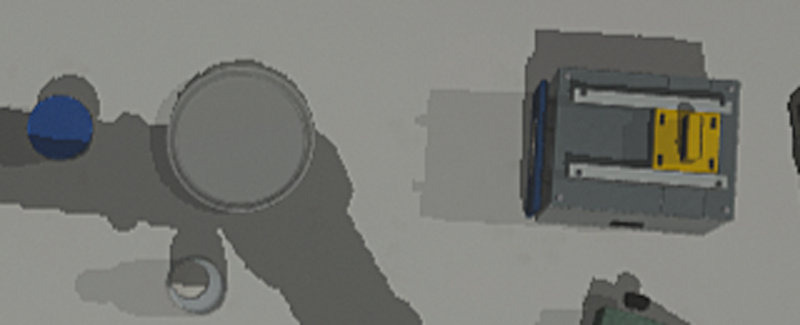

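The top view shows the dish at about (286,213), the safe at (445,220) with the catch at its right end, the cup at (213,210) and the big bottle at (268,272). I now have positions for all of them.

```bash
cat >> h.py <<'E'
from scipy.spatial.transform import Rotation as Ro
np.set_printoptions(precision=4,suppress=True)
U=np.array([.0628,.998,0]); C=np.array([.4817,-.1342,0])
def Rdown(y):
    y=np.array(y,float); y/=np.linalg.norm(y); z=np.array([0,0,-1.]); return np.c_[np.cross(y,z),y,z]
def row(p,y):
    st=get_state(); R=st['ee_rot']; d=R.T@(np.array(p)-st['eef_pos']); w=Ro.from_matrix(R.T@Rdown(y)).as_rotvec()/(np.pi/2)
    print('row',np.r_[w,d], 'rows>=',max(np.linalg.norm(d)/.0417,np.linalg.norm(w)*90/7.16))
E
python3 - <<'E'
from h import *
s=load('top0')
# plate centre from crop corners -> px
cor=np.array([[655,109],[719,109],[718,173],[652,171]])/2.5+[190,160]-.3
print(onz(s,cor,.131), onz(s,cor,.131).mean(0))
print((onz(s,cor,.131).mean(0)-C)@U)
row([.42,.25,.40],U)
E
```

```text
[[ 0.5082 -0.1387  0.131 ]
 [ 0.5094 -0.194   0.131 ]
 [ 0.4534 -0.1924  0.131 ]
 [ 0.454  -0.1358  0.131 ]] [ 0.4813 -0.1652  0.131 ]
-0.03098782423335731
row [-0.0013 -0.0001 -0.1355 -0.3361 -0.1948  0.0042] rows>= 9.315795481408259
```

step_arm(targets=[[0, 0, -0.1355, -0.336, -0.195, 0, -0.3], [0, 0, -0.1355, -0.336, -0.195, 0, -0.3], [0, 0, -0.1355, -0.336, -0.195, 0, -0.3], [0, 0, -0.1355, -0.336, -0.195, 0, -0.3], [0, 0, -0.1355, -0.336, -0.195, 0, -0.3], [0, 0, -0.1355, -0.336, -0.195, 0, -0.3], [0, 0, -0.1355, -0.336, -0.195, 0, -0.3], [0, 0, -0.1355, -0.336, -0.195, 0, -0.3], [0, 0, -0.1355, -0.336, -0.195, 0, -0.3], [0, 0, -0.1355, -0.336, -0.195, 0, -0.3]])

```text
clock: 0.93
eef_pos: [0.424, 0.2436, 0.4046]
ee_rot: [[-0.997, 0.073, 0.003], [0.073, 0.997, -0.004], [-0.003, -0.004, -1.0]]
force: [-0.1, -1.4, 0.4]
finger_gap: 0.0553
finger_force: 0.0
```

```bash
python3 - <<'E'
from h import *
st=get_state();print(st['clock'],st['eef_pos'],st['q'],st['finger_gap'])
row([.480,-.166,.37],U)
E
```

```text
0.9333 [0.424  0.2436 0.4046] [-0.7766  0.1856  0.2568  1.6797 -0.0437  1.2821  0.9859] 0.05527942480973034
row [-0.0025  0.002  -0.0066 -0.0857 -0.4043  0.0364] rows>= 9.949023983629699
```

step_arm(targets=[[0, 0, 0, -0.086, -0.404, 0.036, -0.3], [0, 0, 0, -0.086, -0.404, 0.036, -0.3], [0, 0, 0, -0.086, -0.404, 0.036, -0.3], [0, 0, 0, -0.086, -0.404, 0.036, -0.3], [0, 0, 0, -0.086, -0.404, 0.036, -0.3], [0, 0, 0, -0.086, -0.404, 0.036, -0.3], [0, 0, 0, -0.086, -0.404, 0.036, -0.3], [0, 0, 0, -0.086, -0.404, 0.036, -0.3], [0, 0, 0, -0.086, -0.404, 0.036, -0.3], [0, 0, 0, -0.086, -0.404, 0.036, -0.3]])

```text
clock: 1.77
eef_pos: [0.48, -0.1606, 0.3683]
ee_rot: [[-0.998, 0.063, -0.0], [0.063, 0.998, 0.0], [0.0, 0.0, -1.0]]
force: [1.6, -0.3, -0.3]
finger_gap: 0.0557
finger_force: 0.0
```

step_arm(targets=[[0, 0, 0, 0, 0, 0, -0.3], [0, 0, 0, 0, 0, 0, -0.3], [0, 0, 0, 0, 0, 0, -0.3], [0, 0, 0, 0, 0, 0, -0.3]])

```text
clock: 2.1
eef_pos: [0.4806, -0.1566, 0.3683]
ee_rot: [[-0.998, 0.06, -0.001], [0.06, 0.998, 0.001], [0.001, 0.001, -1.0]]
force: [-0.2, 0.9, 0.2]
finger_gap: 0.0551
finger_force: 0.0
```

```bash
python3 - <<'E'
from h import *
s=snap('side','side1')
c=s['img'][120:270,210:410,::-1]; cv2.imwrite('pics/c1.png',cv2.resize(c,None,fx=4,fy=4,interpolation=cv2.INTER_CUBIC))
st=get_state();print(st['clock'],st['eef_pos'],st['q'],st['finger_gap'])
row([.480,-.166,.31],U)
E
```

```text
2.15 [ 0.4807 -0.1565  0.3685] [-0.1805  0.2667  0.571   1.7068 -0.1538  1.2136  1.94  ] 0.05554575074959768
row [ 0.0008 -0.0003  0.0022  0.0001 -0.0096  0.0585] rows>= 1.4212738880553188
```

View pics/c1.png

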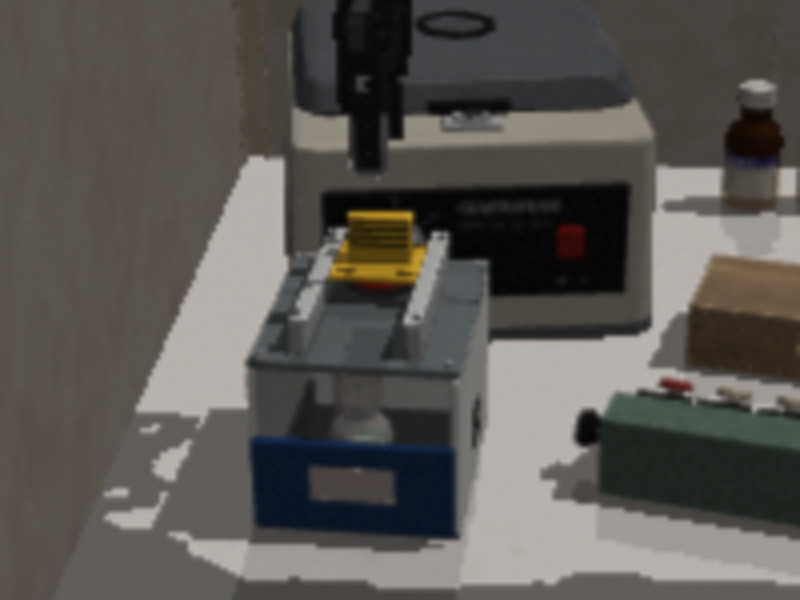

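The fingers are lined up over the tab at crop (380,235). Next I'll lower and grip it.

step_arm(targets=[[0, 0, 0, 0, -0.009, 0.03, -0.3], [0, 0, 0, 0, -0.009, 0.056, -0.3], [0, 0, 0, 0, -0.009, 0.056, -0.3], [0, 0, 0, 0, -0.009, 0.056, 0.3], [0, 0, 0, 0, -0.009, 0.056, 1], [0, 0, 0, 0, -0.009, 0.056, 1], [0, 0, 0, 0, -0.009, 0.056, 1], [0, 0, 0, 0, -0.009, 0.056, 1], [0, 0, 0, 0, -0.009, 0.056, 1], [0, 0, 0, 0, -0.009, 0.056, 1]])

```text
clock: 2.98
eef_pos: [0.4807, -0.1673, 0.3147]
ee_rot: [[-0.998, 0.062, 0.004], [0.062, 0.998, 0.0], [-0.004, 0.0, -1.0]]
force: [-1.3, 1.6, 6.3]
finger_gap: 0.0105
finger_force: 60.9
```

step_arm(targets=[[0, 0, 0, 0, 0.015, 0, 1], [0, 0, 0, 0, 0.03, 0, 1], [0, 0, 0, 0, 0.045, 0, 1], [0, 0, 0, 0, 0.06, 0, 1], [0, 0, 0, 0, 0.067, 0, 1], [0, 0, 0, 0, 0.067, 0, 1], [0, 0, 0, 0, 0.067, 0, 1], [0, 0, 0, 0, 0.067, 0, 1]])

```text
clock: 3.65
eef_pos: [0.4845, -0.1031, 0.3147]
ee_rot: [[-0.998, 0.064, 0.004], [0.064, 0.998, -0.004], [-0.004, -0.004, -1.0]]
force: [-1.5, -3.9, 6.5]
finger_gap: 0.0106
finger_force: 61.0
```

step_arm(targets=[[0, 0, 0, 0, -0.001, 0, 0], [0, 0, 0, 0, -0.001, 0, 0], [0, 0, 0, 0, -0.001, 0, 0], [0, 0, 0, 0, -0.001, -0.035, 0], [0, 0, 0, 0, -0.001, -0.05, 0], [0, 0, 0, 0, -0.03, -0.05, 1], [0, 0, 0, 0, -0.066, -0.05, 1], [0, 0, 0, 0, -0.066, -0.05, 1], [0, 0, 0, 0, -0.066, -0.05, 1], [0, 0, 0, 0, -0.066, -0.05, 1]])

```text
clock: 4.48
eef_pos: [0.4799, -0.1658, 0.3622]
ee_rot: [[-0.998, 0.063, -0.001], [0.063, 0.998, 0.001], [0.001, 0.001, -1.0]]
force: [1.0, 0.4, -0.1]
finger_gap: -0.0002
finger_force: 0.0
```

```bash
python3 - <<'E'
from h import *
s=snap('side','side2')
c=s['img'][120:270,210:410,::-1]; cv2.imwrite('pics/c2.png',cv2.resize(c,None,fx=4,fy=4,interpolation=cv2.INTER_CUBIC))
st=get_state();print(st['clock'],st['eef_pos'],st['force'],st['finger_gap'])
row([.4805,-.168,.31],U)
E
```

```text
4.5333 [ 0.4801 -0.1651  0.3622] [0.3861 0.9434 0.8346] -7.274566963169263e-05
row [ 0.001  -0.0005  0.001  -0.0006 -0.003   0.0522] rows>= 1.2536985921691628
```

View pics/c2.png

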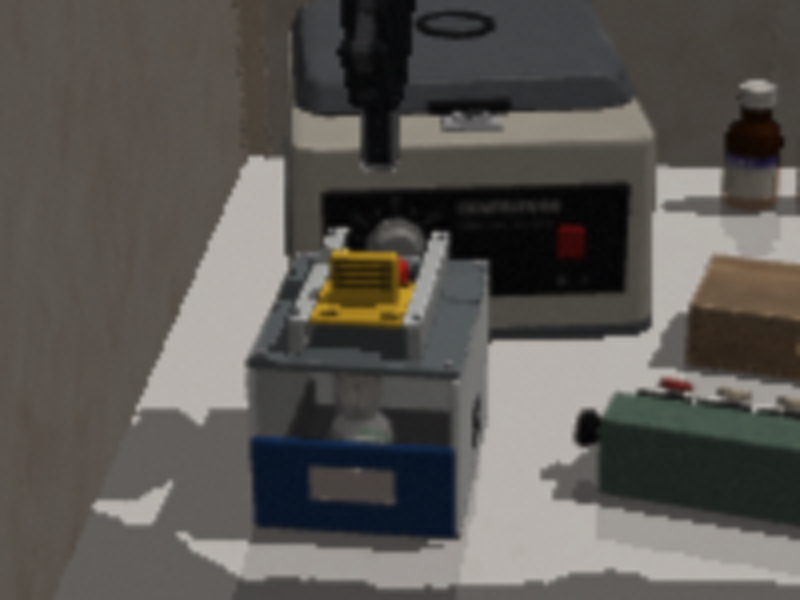

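The catch is fully aside with its plate at crop (360,300), and the red button is exposed at (400,270). Next is pressing the button.

step_arm(targets=[[0, 0, 0, 0, -0.003, 0.03, 1], [0, 0, 0, 0, -0.003, 0.055, 1], [0, 0, 0, 0, -0.003, 0.062, 1], [0, 0, 0, 0, -0.003, 0.068, 1], [0, 0, 0, 0, -0.003, 0.074, 1], [0, 0, 0, 0, -0.003, 0.074, 1], [0, 0, 0, 0, -0.003, 0.074, 1], [0, 0, 0, 0, -0.003, 0.074, 1]])

```text
clock: 5.2
eef_pos: [0.4797, -0.1682, 0.2905]
ee_rot: [[-0.998, 0.061, -0.001], [0.061, 0.998, 0.003], [0.001, 0.002, -1.0]]
force: [-4.7, 1.3, 7.7]
finger_gap: 0.0
finger_force: 4.1
```

step_arm(targets=[[0, 0, 0, 0, 0, 0.001, 1], [0, 0, 0, 0, 0, -0.04, 1], [0, 0, 0, 0, 0, -0.08, 1], [0, 0, 0, 0, 0, -0.1, 0], [0, 0, 0, 0, 0, -0.1, -1], [0, 0, 0, 0, 0, -0.1, -1], [0, 0, 0, 0, 0, -0.1, -1], [0, 0, 0, 0, 0, -0.1, -1], [0, 0, 0, 0, 0, -0.1, -1], [0, 0, 0, 0, 0, -0.1, -1]])

```text
clock: 6.03
eef_pos: [0.4795, -0.1692, 0.3875]
ee_rot: [[-0.998, 0.063, -0.002], [0.063, 0.998, 0.001], [0.002, 0.0, -1.0]]
force: [-0.6, -0.7, 0.7]
finger_gap: 0.0832
finger_force: 0.0
```

```bash
python3 - <<'E'
from h import *
snap('side','side3'); s=snap('top','top3')
a=s['img'][170:270,360:500,::-1]
s2=load('side3'); b=s2['img'][160:310,210:360,::-1]
a=cv2.resize(a,(560,400),interpolation=cv2.INTER_CUBIC); b=cv2.resize(b,(240*400//400,400*240//400))
cv2.imwrite('pics/c3.png',np.hstack([a,cv2.copyMakeBorder(b,0,160,0,0,cv2.BORDER_CONSTANT)]))
P=cloud(s); h=P[...,2]
B=C+.158*U; d=np.hypot(P[...,0]-B[0],P[...,1]-B[1])
m=(h>.084)&(h<.105)&(d<.04); q=P[m]; print('cap',len(q),(q.min(0)+q.max(0))/2,q.max(0)-q.min(0),np.median(q,0),'pred',B)
st=get_state();print(st['clock'],st['eef_pos'],st['q'],st['finger_gap'])
E
```

```text
cap 107 [0.4906 0.0244 0.0919] [0.0245 0.0242 0.015 ] [0.491  0.0239 0.0928] pred [0.4916 0.0235 0.    ]
6.1333 [ 0.4796 -0.1694  0.388 ] [-0.173   0.2606  0.594   1.6673 -0.1515  1.2617  1.9596] 0.08487281485563149
```

View pics/c3.png

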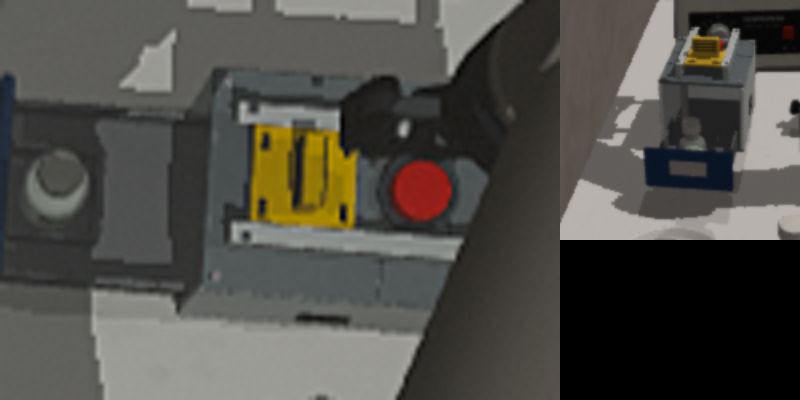

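The drawer is fully out, with the bottle cap at crop (60,180), which is (0.491, 0.024).

```bash
python3 - <<'E'
from h import *
P=cloud(load('top3')); V=np.array([.998,-.0628,0]); q=P.reshape(-1,3); B=np.array([.491,.024,0])
a=(q-B)@U; b=(q-B)@V; m=abs(a)<.012
for x in np.arange(-.075,.08,.006):
    k=m&(abs(b-x)<.003); print(round(x,3), q[k,2].max().round(3) if k.any() else None,end='; ')
row([.491,.024,.34],[-.998,.0628,0])
E
```

```text
-0.075 0.007; -0.069 0.005; -0.063 0.008; -0.057 0.003; -0.051 0.042; -0.045 0.034; -0.039 0.018; -0.033 0.02; -0.027 0.042; -0.021 0.057; -0.015 0.093; -0.009 0.096; -0.003 0.098; 0.003 0.098; 0.009 0.099; 0.015 0.088; 0.021 0.04; 0.027 0.038; 0.033 0.015; 0.039 0.015; 0.045 0.038; 0.051 0.04; 0.057 0.009; 0.063 0.004; 0.069 0.007; 0.075 0.006; row [ 0.0008 -0.0007 -1.0001  0.0007  0.1937  0.048 ] rows>= 12.57132373082098
```

step_arm(targets=[[0, 0, -0.75, 0, 0.19, 0.03, -0.45], [0, 0, -0.75, 0, 0.19, 0.03, -0.45], [0, 0, -0.75, 0, 0.19, 0.03, -0.45], [0, 0, -0.75, 0, 0.19, 0.03, -0.45], [0, 0, -0.75, 0, 0.19, 0.03, -0.45], [0, 0, -0.75, 0, 0.19, 0.03, -0.45], [0, 0, -0.75, 0, 0.19, 0.03, -0.45], [0, 0, -0.75, 0, 0.19, 0.03, -0.45], [0, 0, -0.75, 0, 0.19, 0.03, -0.45], [0, 0, -0.75, 0, 0.19, 0.03, -0.45]])

```text
clock: 6.97
eef_pos: [0.4916, 0.0202, 0.3584]
ee_rot: [[-0.435, -0.9, -0.001], [-0.9, 0.435, -0.0], [0.0, 0.001, -1.0]]
force: [0.9, -0.7, 0.2]
finger_gap: 0.0619
finger_force: 0.0
```

step_arm(targets=[[0, 0, -0.25, 0, 0, 0, -0.45], [0, 0, -0.25, 0, 0, 0, -0.45], [0, 0, -0.25, 0, 0, 0, -0.45], [0, 0, -0.25, 0, 0, 0, -0.45], [0, 0, -0.25, 0, 0, 0, -0.45], [0, 0, -0.25, 0, 0, 0, -0.45], [0, 0, -0.25, 0, 0, 0, -0.45]])

```text
clock: 7.55
eef_pos: [0.4917, 0.0199, 0.3586]
ee_rot: [[-0.064, -0.998, -0.0], [-0.998, 0.064, -0.0], [0.0, 0.0, -1.0]]
force: [-0.0, 0.5, -0.5]
finger_gap: 0.0618
finger_force: 0.0
```

```bash
python3 - <<'E'
from h import *
st=get_state();print(st['clock'],st['eef_pos'],st['q'],st['finger_gap'])
row([.491,.024,.217],[-.998,.0628,0])
E
```

```text
7.55 [0.4917 0.0199 0.3586] [-0.2257  0.2247  0.1799  1.7455 -0.0432  1.1755  3.0444] 0.06181993375931088
row [ 0.0001 -0.     -0.0005 -0.0041  0.0009  0.1416] rows>= 3.396412839967523
```

Joint 7 is close to its limit, so I'll turn the gripper half a turn the other way, which gives the same grasp.

step_arm(targets=[[0, 0, 0.7, -0.004, 0, 0, -0.45], [0, 0, 0.7, -0.004, 0, 0, -0.45], [0, 0, 0.7, -0.004, 0, 0, -0.45], [0, 0, 0.7, -0.004, 0, 0, -0.45], [0, 0, 0.7, -0.004, 0, 0, -0.45], [0, 0, 0.7, -0.004, 0, 0, -0.45], [0, 0, 0.7, -0.004, 0, 0, -0.45], [0, 0, 0.7, -0.004, 0, 0, -0.45], [0, 0, 0.7, -0.004, 0, 0, -0.45], [0, 0, 0.7, -0.004, 0, 0, -0.45]])

```text
clock: 8.38
eef_pos: [0.4919, 0.0242, 0.3586]
ee_rot: [[-0.918, -0.396, -0.0], [-0.396, 0.918, -0.0], [0.0, -0.0, -1.0]]
force: [-0.5, -0.6, -0.2]
finger_gap: 0.0619
finger_force: 0.0
```

step_arm(targets=[[0, 0, 0.7, 0, 0, 0, -0.45], [0, 0, 0.7, 0, 0, 0, -0.45], [0, 0, 0.7, 0, 0, 0, -0.45], [0, 0, 0.7, 0, 0, 0, -0.45], [0, 0, 0.7, 0, 0, 0, -0.45], [0, 0, 0.7, 0, 0, 0, -0.45], [0, 0, 0.7, 0, 0, 0, -0.45], [0, 0, 0.7, 0, 0, 0, -0.45], [0, 0, 0.7, 0, 0, 0, -0.45], [0, 0, 0.7, 0, 0, 0, -0.45]])

```text
clock: 9.22
eef_pos: [0.4919, 0.0243, 0.3587]
ee_rot: [[-0.771, 0.637, -0.0], [0.637, 0.771, -0.0], [-0.0, -0.0, -1.0]]
force: [0.6, -0.0, -0.2]
finger_gap: 0.0621
finger_force: 0.0
```

step_arm(targets=[[0, 0, 0.6, 0, 0, 0, -0.45], [0, 0, 0.6, 0, 0, 0, -0.45], [0, 0, 0.6, 0, 0, 0, -0.45], [0, 0, 0.6, 0, 0, 0, -0.45], [0, 0, 0.6, 0, 0, 0, -0.45], [0, 0, 0.6, 0, 0, 0, -0.45], [0, 0, 0.6, 0, 0, 0, -0.45], [0, 0, 0.6, 0, 0, 0, -0.45], [0, 0, 0.6, 0, 0, 0, -0.45], [0, 0, 0.6, 0, 0, 0, -0.45]])

```text
clock: 10.05
eef_pos: [0.4919, 0.0243, 0.3587]
ee_rot: [[0.058, 0.998, 0.0], [0.998, -0.058, -0.0], [-0.0, 0.0, -1.0]]
force: [-0.1, -0.7, 0.4]
finger_gap: 0.062
finger_force: 0.0
```

```bash
python3 - <<'E'
from h import *
st=get_state();print(st['clock'],st['eef_pos'],st['q'],st['finger_gap'])
row([.491,.024,.217],[.998,-.0628,0])
E
```

```text
10.05 [0.4919 0.0243 0.3587] [-0.5918  0.2512  0.6169  1.7568 -0.1559  1.1828  0.0115] 0.06200923982694733
row [ 0.      0.      0.0031 -0.0003 -0.0009  0.1417] rows>= 3.398480169580956
```

step_arm(targets=[[0, 0, 0.003, 0, -0.001, 0.04, -0.45], [0, 0, 0.003, 0, -0.001, 0.08, -0.45], [0, 0, 0.003, 0, -0.001, 0.12, -0.45], [0, 0, 0.003, 0, -0.001, 0.14, -0.45], [0, 0, 0.003, 0, -0.001, 0.14, -0.45], [0, 0, 0.003, 0, -0.001, 0.14, -0.45]])

```text
clock: 10.55
eef_pos: [0.4907, 0.0241, 0.2182]
ee_rot: [[0.065, 0.998, -0.002], [0.998, -0.065, -0.001], [-0.001, -0.002, -1.0]]
force: [0.7, 0.4, 0.4]
finger_gap: 0.0618
finger_force: 0.0
```

step_arm(targets=[[0, 0, 0, 0, 0, 0, -0.2], [0, 0, 0, 0, 0, 0, 0], [0, 0, 0, 0, 0, 0, 0.2], [0, 0, 0, 0, 0, 0, 0.4], [0, 0, 0, 0, 0, 0, 1], [0, 0, 0, 0, 0, 0, 1], [0, 0, 0, 0, 0, 0, 1]])

```text
clock: 11.13
eef_pos: [0.4921, 0.0241, 0.2211]
ee_rot: [[0.067, 0.998, 0.004], [0.998, -0.067, 0.001], [0.001, 0.004, -1.0]]
force: [-0.7, -0.7, 5.5]
finger_gap: 0.0365
finger_force: 59.5
```

step_arm(targets=[[0, 0, 0, 0, 0, -0.01, 1], [0, 0, 0, 0, 0, -0.03, 1], [0, 0, 0, 0, 0, -0.06, 1], [0, 0, 0, 0, 0, -0.09, 1], [0, 0, 0, 0, 0, -0.1, 1], [0, 0, 0, 0, 0, -0.1, 1]])

```text
clock: 11.63
eef_pos: [0.4922, 0.024, 0.3221]
ee_rot: [[0.067, 0.998, 0.008], [0.998, -0.067, 0.002], [0.002, 0.008, -1.0]]
force: [0.8, 0.6, -3.2]
finger_gap: 0.0363
finger_force: 60.7
```

```bash
python3 - <<'E'
from h import *
st=get_state();print(st['clock'],st['eef_pos'],st['q'],st['finger_gap'],st['force'])
row([.495,.2265,.321],[.998,-.0628,0])
E
```

```text
11.6333 [0.4922 0.024  0.3221] [-0.5836  0.2877  0.6148  1.813  -0.1875  1.0909  0.0304] 0.03626368312236052 [ 0.7694  0.6044 -3.1963]
row [ 0.0048 -0.0014 -0.0028  0.2022 -0.0108  0.0014] rows>= 4.8570782819909875
```

step_arm(targets=[[0, 0, 0, 0.015, -0.001, 0, 1], [0, 0, 0, 0.045, -0.003, 0, 1], [0, 0, 0, 0.08, -0.005, 0, 1], [0, 0, 0, 0.115, -0.007, 0, 1], [0, 0, 0, 0.15, -0.009, 0, 1], [0, 0, 0, 0.18, -0.011, 0, 1], [0, 0, 0, 0.196, -0.011, 0, 1], [0, 0, 0, 0.202, -0.011, 0, 1], [0, 0, 0, 0.202, -0.011, 0, 1], [0, 0, 0, 0.202, -0.011, 0, 1]])

```text
clock: 12.47
eef_pos: [0.4938, 0.2242, 0.318]
ee_rot: [[0.07, 0.998, -0.001], [0.998, -0.07, -0.003], [-0.003, -0.001, -1.0]]
force: [-0.4, -1.0, -3.4]
finger_gap: 0.0358
finger_force: 60.7
```

step_arm(targets=[[0, 0, 0, 0, 0, 0.02, 1], [0, 0, 0, 0, 0, 0.05, 1], [0, 0, 0, 0, 0, 0.08, 1], [0, 0, 0, 0, 0, 0.095, 1], [0, 0, 0, 0, 0, 0.1, 1], [0, 0, 0, 0, 0, 0.1, 1], [0, 0, 0, 0, 0, 0.1, 1]])

```text
clock: 13.05
eef_pos: [0.4946, 0.2249, 0.2197]
ee_rot: [[0.07, 0.998, 0.002], [0.998, -0.07, -0.0], [-0.0, 0.002, -1.0]]
force: [-0.5, 0.2, -2.1]
finger_gap: 0.0365
finger_force: 60.7
```

```bash
python3 - <<'E'
from h import *
st=get_state();print(st['clock'],st['eef_pos'],st['q'],st['finger_gap'],st['force'])
row([.495,.2265,.213],[.998,-.0628,0])
s=snap('side','side4')
c=s['img'][220:370,210:410,::-1]; cv2.imwrite('pics/c4.png',cv2.resize(c,None,fx=4,fy=4,interpolation=cv2.INTER_CUBIC))
E
```

```text
13.05 [0.4946 0.2249 0.2197] [-0.8148  0.5057  0.4797  1.7839 -0.2839  0.9193 -0.2832] 0.03645088285844749 [-0.5113  0.2415 -2.0746]
row [ 0.0011  0.     -0.0047  0.0016  0.0003  0.0067] rows>= 0.16506204982036454
```

View pics/c4.png

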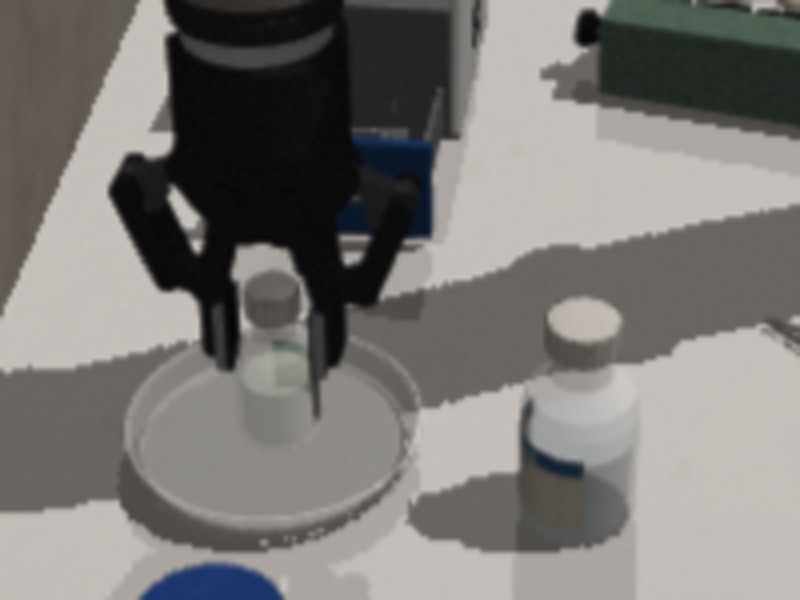

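The bottle is held upright over the dish centre, its base at crop (277,435). I'll lower it gently.

step_arm(targets=[[0, 0, 0, 0.001, 0, 0.002, 1], [0, 0, 0, 0.001, 0, 0.004, 1], [0, 0, 0, 0.001, 0, 0.005, 1], [0, 0, 0, 0.001, 0, 0.006, 1], [0, 0, 0, 0.001, 0, 0.007, 1], [0, 0, 0, 0.001, 0, 0.007, 1]])

```text
clock: 13.6
eef_pos: [0.4939, 0.2277, 0.2136]
ee_rot: [[0.067, 0.998, 0.0], [0.998, -0.067, 0.001], [0.001, 0.0, -1.0]]
force: [-3.8, -1.4, 7.6]
finger_gap: 0.0363
finger_force: 61.9
```

step_arm(targets=[[0, 0, 0, 0, 0, -0.003, 1], [0, 0, 0, 0, 0, -0.003, 1], [0, 0, 0, 0, 0, -0.003, 0.1], [0, 0, 0, 0, 0, -0.003, -0.1], [0, 0, 0, 0, 0, -0.003, -0.4], [0, 0, 0, 0, 0, -0.003, -0.45], [0, 0, 0, 0, 0, -0.003, -0.45], [0, 0, 0, 0, 0, -0.003, -0.45]])

```text
clock: 14.27
eef_pos: [0.4937, 0.2275, 0.2147]
ee_rot: [[0.068, 0.998, 0.0], [0.998, -0.068, 0.0], [0.0, 0.0, -1.0]]
force: [0.9, -0.2, 0.3]
finger_gap: 0.0618
finger_force: 0.0
```

step_arm(targets=[[0, 0, 0, 0, 0, -0.02, -0.45], [0, 0, 0, 0, 0, -0.05, -0.45], [0, 0, 0, 0, 0, -0.09, -0.45], [0, 0, 0, 0, 0, -0.125, -0.45], [0, 0, 0, 0, 0, -0.125, -0.45]])

```text
clock: 14.68
eef_pos: [0.4966, 0.2279, 0.3475]
ee_rot: [[0.068, 0.998, 0.014], [0.998, -0.068, 0.007], [0.008, 0.013, -1.0]]
force: [2.0, -0.1, 0.9]
finger_gap: 0.0617
finger_force: 0.0
```

```bash
python3 - <<'E'
from h import *
s=snap('side','side5')
c=s['img'][170:395,200:400,::-1]; cv2.imwrite('pics/c5.png',cv2.resize(c,None,fx=2.6,fy=2.6,interpolation=cv2.INTER_CUBIC))
st=get_state();print(st['clock'],st['eef_pos'],st['q'],st['finger_gap'])
print('front out',C+(.08+.105+.008)*U)
row(C+.235*U+[0,0,.33],[.998,-.0628,0])
E
```

```text
14.7333 [0.4955 0.2277 0.3443] [-0.8626  0.3652  0.5301  1.6421 -0.1982  1.1776 -0.3545] 0.06185932684954003
front out [0.4938 0.0584 0.    ]
row [ 0.0055 -0.0034 -0.0031 -0.1271  0.0095  0.0136] rows>= 3.073955712024434
```

View pics/c5.png

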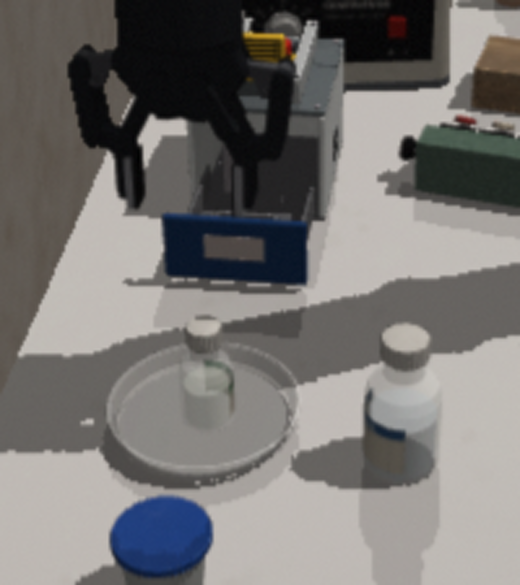

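The bottle stands at about (205,400) in the crop, centred in the dish and released. To push the drawer I'll tilt the closed fingers so that the hand stays clear of the safe and rails.

```bash
cat >> h.py <<'E'
def rowR(p,R1):
    st=get_state(); R=st['ee_rot']; d=R.T@(np.array(p)-st['eef_pos']); w=Ro.from_matrix(R.T@R1).as_rotvec()/(np.pi/2)
    print('row',np.r_[w,d],'rows>=',max(np.linalg.norm(d)/.0417,np.linalg.norm(w)*90/7.16),'q',st['q'],'t',st['clock'],'F',st['force'],'p',st['eef_pos'])
V=np.array([.998,-.0628,0])
def Rt(deg): return Rdown(V)@Ro.from_rotvec([0,-np.radians(deg),0]).as_matrix()
E
python3 - <<'E'
from h import *
R=Rt(35); print(R)
rowR(C+.225*U+[0,0,.158]-.173*R[:,2],R)
E
```

```text
[[ 0.0514  0.998  -0.036 ]
 [ 0.8175 -0.0628 -0.5724]
 [-0.5736  0.     -0.8192]]
row [ 0.0044 -0.3923 -0.0047 -0.038   0.0088  0.0444] rows>= 4.9322119967381 q [-0.8626  0.3652  0.5301  1.6421 -0.1982  1.1776 -0.3545] t 14.7333 F [ 0.2119  0.1211 -0.6099] p [0.4955 0.2277 0.3443]
```

step_arm(targets=[[0.004, -0.392, -0.005, -0.038, 0.009, 0.044, 1], [0.004, -0.392, -0.005, -0.038, 0.009, 0.044, 1], [0.004, -0.392, -0.005, -0.038, 0.009, 0.044, 1], [0.004, -0.392, -0.005, -0.038, 0.009, 0.044, 1], [0.004, -0.392, -0.005, -0.038, 0.009, 0.044, 1], [0.004, -0.392, -0.005, -0.038, 0.009, 0.044, 1], [0.004, -0.392, -0.005, -0.038, 0.009, 0.044, 1], [0.004, -0.392, -0.005, -0.038, 0.009, 0.044, 1]])

```text
clock: 15.4
eef_pos: [0.4999, 0.1885, 0.2952]
ee_rot: [[0.046, 0.998, -0.043], [0.816, -0.063, -0.575], [-0.576, -0.009, -0.817]]
force: [0.6, 0.3, 0.4]
finger_gap: -0.0
finger_force: 0.0
```

```bash
python3 - <<'E'
from h import *
R=Rt(35)
rowR(C+.225*U+[0,0,.039]-.173*R[:,2],R)
E
```

```text
row [-0.0047  0.002   0.0033  0.0668  0.0031  0.093 ] rows>= 2.7465513930753143 q [-1.0121  0.5752  0.6606  1.6177  0.2079  1.3467 -0.5202] t 15.4 F [0.5714 0.2612 0.4431] p [0.4999 0.1885 0.2952]
```

step_arm(targets=[[0, 0, 0, 0.017, 0.003, 0.024, 1], [0, 0, 0, 0.034, 0.003, 0.047, 1], [0, 0, 0, 0.05, 0.003, 0.07, 1], [0, 0, 0, 0.067, 0.003, 0.093, 1], [0, 0, 0, 0.067, 0.003, 0.093, 1], [0, 0, 0, 0.067, 0.003, 0.093, 1]])

```text
clock: 15.9
eef_pos: [0.5018, 0.1887, 0.181]
ee_rot: [[0.046, 0.998, -0.045], [0.815, -0.064, -0.576], [-0.578, -0.01, -0.816]]
force: [-0.6, -0.1, 0.0]
finger_gap: -0.0
finger_force: 0.0
```

```bash
python3 - <<'E'
from h import *
R=Rt(35)
for s in (.205,.12,.093): rowR(C+s*U+[0,0,.039]-.173*R[:,2],R)
s=snap('side','side6')
c=s['img'][170:395,200:400,::-1]; cv2.imwrite('pics/c6.png',cv2.resize(c,None,fx=2.6,fy=2.6,interpolation=cv2.INTER_CUBIC))
E
```

```text
row [-0.0056  0.0034  0.0032 -0.0157  0.0002  0.0114] rows>= 0.46396347092640605 q [-0.9749  0.732   0.6112  1.694   0.15    1.1392 -0.5751] t 15.9 F [-0.6137 -0.0966  0.0018] p [0.5018 0.1887 0.181 ]
row [-0.0056  0.0034  0.0032 -0.085   0.0003  0.0605] rows>= 2.502232156455584 q [-0.9749  0.732   0.6112  1.694   0.15    1.1392 -0.5751] t 15.9 F [-0.6137 -0.0966  0.0018] p [0.5018 0.1887 0.181 ]
row [-0.0056  0.0034  0.0032 -0.107   0.0003  0.0761] rows>= 3.1496950638270973 q [-0.9749  0.732   0.6112  1.694   0.15    1.1392 -0.5751] t 15.9 F [-0.6137 -0.0966  0.0018] p [0.5018 0.1887 0.181 ]
```

View pics/c6.png

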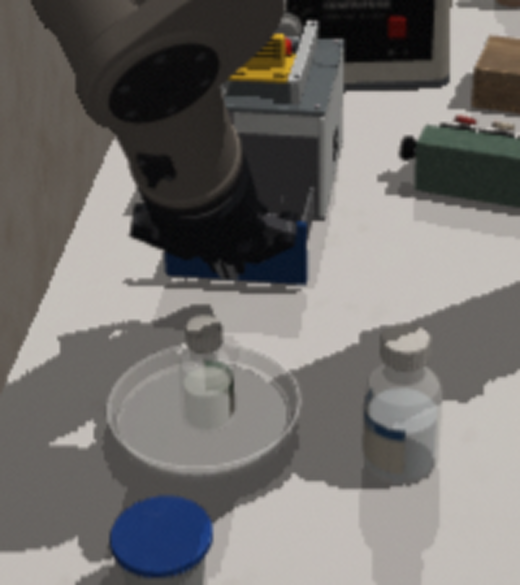

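step_arm(targets=[[0, 0, 0, -0.011, 0, 0.008, 1], [0, 0, 0, -0.022, 0, 0.016, 1], [0, 0, 0, -0.033, 0, 0.0235, 1], [0, 0, 0, -0.044, 0, 0.031, 1], [0, 0, 0, -0.055, 0, 0.039, 1], [0, 0, 0, -0.066, 0, 0.047, 1], [0, 0, 0, -0.077, 0, 0.055, 1], [0, 0, 0, -0.088, 0, 0.063, 1], [0, 0, 0, -0.088, 0, 0.063, 1]])

```text
clock: 16.7
eef_pos: [0.4967, 0.0804, 0.1827]
ee_rot: [[0.051, 0.998, -0.038], [0.818, -0.063, -0.572], [-0.573, -0.002, -0.819]]
force: [1.6, 3.3, 0.3]
finger_gap: 0.0002
finger_force: 2.0
```

```bash
python3 - <<'E'
from h import *
R=Rt(35)
for s in (.093,): rowR(C+s*U+[0,0,.039]-.173*R[:,2],R)
E
```

```text
row [-0.0011 -0.0002  0.0005 -0.0176 -0.0015  0.0148] rows>= 0.5518309100065657 q [-0.8745  0.6608  0.6657  1.8485  0.2202  0.9766 -0.4829] t 16.7 F [1.6296 3.3077 0.3342] p [0.4967 0.0804 0.1827]
```

step_arm(targets=[[0, 0, 0, -0.005, 0, 0.004, 1], [0, 0, 0, -0.01, 0, 0.008, 1], [0, 0, 0, -0.0145, 0, 0.011, 1], [0, 0, 0, -0.0185, 0, 0.014, 1], [0, 0, 0, -0.021, 0, 0.0155, 1], [0, 0, 0, -0.021, 0, 0.0155, 1], [0, 0, 0, -0.021, 0, 0.0155, 1]])

```text
clock: 17.28
eef_pos: [0.4954, 0.0572, 0.1813]
ee_rot: [[0.047, 0.998, -0.036], [0.818, -0.059, -0.572], [-0.573, -0.003, -0.82]]
force: [2.3, 6.5, 0.9]
finger_gap: 0.0004
finger_force: 3.0
```

step_arm(targets=[[0, 0, 0, -0.0025, 0, 0.002, 1], [0, 0, 0, -0.005, 0, 0.0035, 1], [0, 0, 0, -0.006, 0, 0.004, 1], [0, 0, 0, -0.006, 0, 0.004, 1]])

```text
clock: 17.62
eef_pos: [0.4952, 0.0557, 0.1817]
ee_rot: [[0.044, 0.998, -0.033], [0.823, -0.055, -0.565], [-0.566, -0.003, -0.824]]
force: [-3.1, 21.5, 12.1]
finger_gap: 0.0001
finger_force: 10.2
```

The push has reached the stop at 21 N, so I'll back off and look.

step_arm(targets=[[0, 0, 0, 0.004, 0, -0.003, 1], [0, 0, 0, 0.012, 0, -0.008, 1], [0, 0, 0, 0.03, 0, -0.02, 1], [0, 0, 0, 0.033, 0, -0.05, 1], [0, 0, 0, 0.02, 0, -0.09, 1], [0, 0, 0, -0.02, 0, -0.12, 1], [0, 0, 0, -0.05, 0, -0.14, 1], [0, 0, 0, -0.05, 0, -0.14, 1]])

```text
clock: 18.28
eef_pos: [0.4988, 0.0827, 0.331]
ee_rot: [[0.058, 0.998, -0.038], [0.814, -0.069, -0.577], [-0.578, 0.003, -0.816]]
force: [1.1, -1.6, 1.0]
finger_gap: -0.0001
finger_force: 0.0
```

```bash
python3 - <<'E'
from h import *
s=snap('side','side7')
c=s['img'][150:395,200:400,::-1]; cv2.imwrite('pics/c7.png',cv2.resize(c,None,fx=2.4,fy=2.4,interpolation=cv2.INTER_CUBIC))
a=cloud(load('side0')); b=cloud(s)
for px in((300,240),(290,246),(315,238)): print(a[px[1],px[0]],b[px[1],px[0]])
rowR(np.array([.4845,-.1031,.38]),Rdown(U))
E
```

```text
[ 0.4816 -0.0426  0.0432] [ 0.4817 -0.0437  0.0426]
[ 0.5057 -0.0446  0.025 ] [ 0.5053 -0.0414  0.0269]
[ 0.4465 -0.0414  0.0504] [ 0.4463 -0.0392  0.0516]
row [-0.3078  0.3055 -0.9693 -0.183  -0.0006  0.0659] rows>= 13.347255364713407 q [-0.9398  0.4556  0.7358  1.7197  0.297   1.2801 -0.412 ] t 18.3333 F [ 0.286  -0.1862 -0.0027] p [0.4981 0.0839 0.3284]
```

View pics/c7.png

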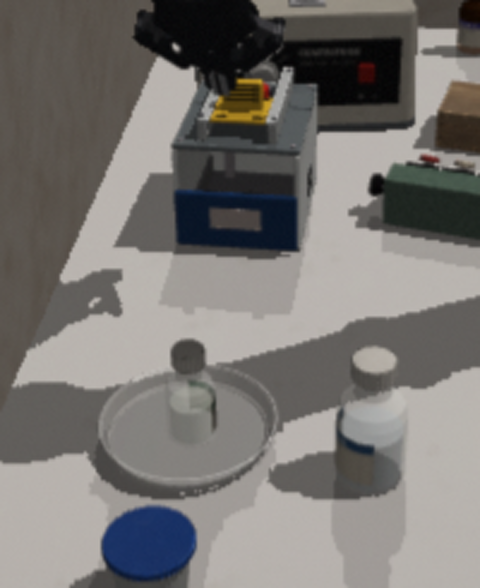

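The drawer is shut and the bottle is standing in the dish at (193,410). Next I'll straighten the tool and go back to the catch.

```bash
python3 - <<'E'
from h import *
rowR(np.array([.4845,.0,.40]),Rdown(V))
E
```

```text
row [-0.0015  0.3912 -0.0038 -0.1105 -0.0078 -0.0097] rows>= 4.917417086338459 q [-0.9398  0.4556  0.7358  1.7197  0.297   1.2801 -0.412 ] t 18.3333 F [ 0.286  -0.1862 -0.0027] p [0.4981 0.0839 0.3284]
```

step_arm(targets=[[0, 0.08, 0, -0.035, -0.002, -0.02, 1], [0, 0.391, 0, -0.11, -0.008, -0.01, 0], [0, 0.391, 0, -0.11, -0.008, -0.01, -0.2], [0, 0.391, 0, -0.11, -0.008, -0.01, -0.2], [0, 0.391, 0, -0.11, -0.008, -0.01, -0.2], [0, 0.391, 0, -0.11, -0.008, -0.01, -0.2], [0, 0.391, 0, -0.11, -0.008, -0.01, -0.2], [0, 0.391, 0, -0.11, -0.008, -0.01, -0.2]])

```text
clock: 19.0
eef_pos: [0.484, 0.0055, 0.3938]
ee_rot: [[0.061, 0.998, -0.011], [0.998, -0.061, -0.004], [-0.005, -0.011, -1.0]]
force: [-0.2, 0.4, -0.8]
finger_gap: 0.051
finger_force: 0.0
```

step_arm(targets=[[0, 0, -0.6, -0.1, 0, 0, -0.2], [0, 0, -0.6, -0.1, 0, 0, -0.2], [0, 0, -0.6, -0.1, 0, 0, -0.2], [0, 0, -0.6, -0.1, 0, 0, -0.2], [0, 0, -0.6, -0.1, 0, 0, -0.2], [0, 0, -0.6, -0.1, 0, 0, -0.2], [0, 0, -0.6, -0.1, 0, 0, -0.2], [0, 0, -0.6, -0.1, 0, 0, -0.2]])

```text
clock: 19.67
eef_pos: [0.4785, -0.093, 0.394]
ee_rot: [[-0.777, 0.63, -0.012], [0.63, 0.777, -0.003], [0.007, -0.01, -1.0]]
force: [1.4, 0.0, 0.1]
finger_gap: 0.0515
finger_force: 0.0
```

```bash
python3 - <<'E'
from h import *
rowR(np.array([.4845,-.1025,.37]),Rdown(U))
E
```

```text
row [-0.0048 -0.0063 -0.3936 -0.0108 -0.0033  0.0239] rows>= 4.9486379679216395 q [-0.3704  0.2147  0.6289  1.7072 -0.125   1.2728  1.1753] t 19.6667 F [1.4124 0.0143 0.0955] p [ 0.4785 -0.093   0.394 ]
```

step_arm(targets=[[-0.005, -0.006, -0.394, -0.011, -0.003, 0.024, -0.2], [-0.005, -0.006, -0.394, -0.011, -0.003, 0.024, -0.2], [-0.005, -0.006, -0.394, -0.011, -0.003, 0.024, -0.2], [-0.005, -0.006, -0.394, -0.011, -0.003, 0.024, -0.2], [-0.005, -0.006, -0.394, -0.011, -0.003, 0.024, -0.2], [-0.005, -0.006, -0.394, -0.011, -0.003, 0.024, -0.2], [-0.005, -0.006, -0.394, -0.011, -0.003, 0.024, -0.2]])

```text
clock: 20.25
eef_pos: [0.4848, -0.1028, 0.3702]
ee_rot: [[-0.997, 0.072, 0.001], [0.072, 0.997, 0.002], [-0.001, 0.002, -1.0]]
force: [-0.3, -0.3, 0.5]
finger_gap: 0.0514
finger_force: 0.0
```

```bash
python3 - <<'E'
from h import *
rowR(np.array([.4845,-.1025,.312]),Rdown(U))
E
```

```text
row [ 0.001   0.0004 -0.0057  0.0004  0.0001  0.0582] rows>= 1.3969132642319435 q [-0.2684  0.2391  0.5372  1.7289 -0.1318  1.2088  1.8021] t 20.25 F [-0.309  -0.2725  0.4738] p [ 0.4848 -0.1028  0.3702]
```

step_arm(targets=[[0, 0, 0.005, 0, 0, 0.03, -0.2], [0, 0, 0.005, 0, 0, 0.056, -0.2], [0, 0, 0.005, 0, 0, 0.056, -0.2], [0, 0, 0.005, 0, 0, 0.056, 0.4], [0, 0, 0.005, 0, 0, 0.056, 1], [0, 0, 0.005, 0, 0, 0.056, 1], [0, 0, 0.005, 0, 0, 0.056, 1], [0, 0, 0.005, 0, 0, 0.056, 1], [0, 0, 0.005, 0, 0, 0.056, 1]])

```text
clock: 21.0
eef_pos: [0.4855, -0.1043, 0.317]
ee_rot: [[-0.997, 0.078, 0.007], [0.078, 0.997, 0.002], [-0.007, 0.002, -1.0]]
force: [-0.8, -0.1, 6.1]
finger_gap: 0.0104
finger_force: 62.3
```

step_arm(targets=[[0, 0, 0, 0, -0.015, 0, 1], [0, 0, 0, 0, -0.03, 0, 1], [0, 0, 0, -0.0005, -0.045, 0, 1], [0, 0, 0, -0.001, -0.06, 0, 1], [0, 0, 0, -0.001, -0.067, 0, 1], [0, 0, 0, -0.001, -0.067, 0, 1], [0, 0, 0, -0.001, -0.067, 0, 1], [0, 0, 0, -0.001, -0.067, 0, 1]])

```text
clock: 21.67
eef_pos: [0.4816, -0.1697, 0.317]
ee_rot: [[-0.997, 0.077, 0.007], [0.077, 0.997, 0.005], [-0.007, 0.005, -1.0]]
force: [-0.9, 2.0, 7.8]
finger_gap: 0.0105
finger_force: 62.5
```

Moved 65.4 mm, so the catch is home. I'll release it and retreat upwards.

step_arm(targets=[[0, 0, 0, 0, 0, 0, 0], [0, 0, 0, 0, 0, 0, -0.2], [0, 0, 0, 0, 0, 0, -0.2], [0, 0, 0, 0, 0, -0.035, -0.2], [0, 0, 0, 0, 0, -0.07, -0.2], [0, 0, 0, 0, 0, -0.1, -0.2], [0, 0, 0, 0, 0.03, -0.1, -0.2], [0, 0, 0, 0, 0.06, -0.1, -0.2], [0, 0, 0, 0, 0.06, -0.1, -0.2], [0, 0, 0, 0, 0.06, -0.1, -0.2]])

```text
clock: 22.5
eef_pos: [0.4851, -0.1091, 0.4147]
ee_rot: [[-0.997, 0.075, 0.002], [0.075, 0.997, 0.004], [-0.002, 0.004, -1.0]]
force: [0.2, -0.8, -0.7]
finger_gap: 0.0515
finger_force: 0.0
```

```bash
python3 - <<'E'
from h import *
s=snap('side','side8')
c=s['img'][150:395,200:400,::-1]; cv2.imwrite('pics/c8.png',cv2.resize(c,None,fx=2.4,fy=2.4,interpolation=cv2.INTER_CUBIC))
st=get_state();print(st['clock'],st['force'],st['finger_gap'])
E
```

```text
22.55 [-0.0689  0.0701 -0.6245] 0.05132481272434165
```

View pics/c8.png

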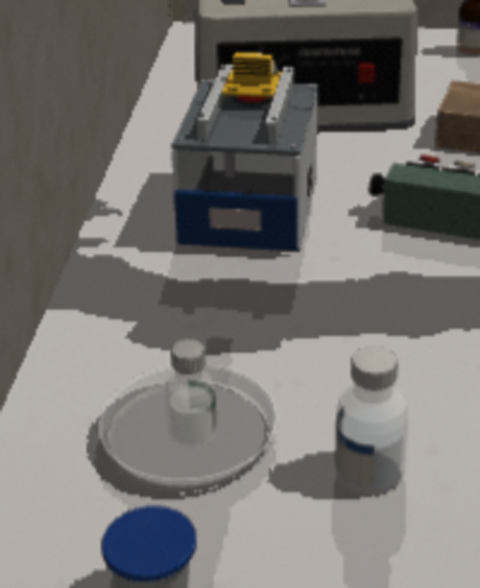

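The catch is home at (252,80), the drawer is shut, and the bottle is upright in the dish at (193,410).

```bash
python3 -c "
from cell import *
print(finish_job())"
```

```text
the job is handed in; nothing more can be done
None
```

I handed the job in at about 22.6 s (limit 72 s), but the simulator returned no pass or fail result. The last camera picture shows the reagent bottle upright and released in the dish, the drawer shut, the catch back over the button, and the large bottle and cup where they stood.

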